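# Close the power pack's slanted filler neck with its bayonet breather cap

### The arm

A 6-joint arm with a two-finger parallel gripper is mounted at the origin on the work surface. World frame = base frame: x ahead of the robot, y to its left, z up, the work surface at z = 0. Lengths are in mm, angles in rad, forces in N, time in s.
With the tool pointing down it reaches from about 300 to 1000 mm from the base axis. Payload 5.1 kg.
Tool frame: the origin (TCP) lies where the fingers leave the gripper's body, on its centre line; the fingertips stand 78 mm ahead of it and the grasp point (between the pads) lies 59 mm ahead of it (finger_overhang is the distance from the TCP to the fingertips, in mm); z points along the fingers, y is the line along which they close (so a half turn about z gives the same grasp; the last joint's range is limited). The gripper opens to 95 mm and grips with 3 to 60 N. Pads are 20 mm wide; open, the fingers measure 119 mm over their backs; the gripper's body (75 mm by 180 mm) begins 59 mm behind the grasp point.
Start: joints at [-0.083, 0.124, 1.65, -0, 1.367, -0.083], TCP at [649.989, -0.028, 292.256] pointing down, gripper open.
Joint ranges: [-2.61, 2.61], [-1.02, 2.33], [0.03, 2.71], [-1.35, 4.49], [0.32, 2.68], [-2.91, 2.91]. Speed limits (rad/s): [2.57, 2.57, 3.14, 3.14, 3.14, 3.14].

### API

Orientations are given as a unit quaternion [x, y, z, w].
In Python, from bench import * gives the robot as it stands. Calls block until the motion is done:
- move_pose(position, orientation): joint-space move of the TCP to a pose.
- movel(position, rotation=None, velocity=150): straight line of the TCP; rotation=None keeps the orientation; velocity is the mean speed in mm/s.
- move_joints(angles): joint-space move.
- release() and grasp(grasp_force=None): open the fingers fully, or close them until they stop; grasp_force is the grip in N (None keeps the last).
- pause(seconds).
- inverse_kinematics(position, orientation): joint angles nearest the present ones, or None.
- get_obs(): the state.
- camera(name): name is "scene" or "side" or "wrist"; returns (picture, depth): 400x640x3 uint8, blue, green, red; 400x640 float32, mm along the optical axis (not along the pixel's ray), 0 where there is no reading.
- get_calibration(name): a dict with "mtx" (3x3 intrinsics, pixels), "R" (3x3) and "t" (3): a world point X has camera coordinates R X + t. Camera axes: x right, y down, z forward; pixel columns grow to the right and rows downward; lengths in mm; the calibration is good to about 2 mm. The wrist camera is an equidistant fisheye: a pixel r from the principal point sees the ray r / f radians off the axis. A picture is of the moment at which its call begins: read the wrist's pose just before it. get_calibration takes no time and is no camera call; for the wrist camera it gives the pose at the moment of the call.
A pose or a line that the arm cannot do raises MotionError and nothing moves.
- job_done(): hands the job in; it is judged then, once.
The state is a dict: "time_s": time; "qpos": joint angles; "dq": joint speeds; "joint_efforts": joint torques, N m; "ee_pos": TCP position; "orientation": TCP orientation; "force": force on the tool from outside, world axes, zero at the start; "moment": the same for the moment, N m; "finger_gap": finger opening in mm; "grip_force": force on a finger pad.
Only numpy, scipy, OpenCV 4.12 (cv2) and the standard library are available. Lean on these libraries where they do the work, as an engineer would, in place of code of your own. Each camera call takes 0.05 s, during which the arm holds its last target. There are 200 camera calls.

### The job

Get the hydraulic power pack ready for use: pull the black transit cover off its sloping filler neck and put it in the blue bin on the bench, then fit the filler-breather cap (the one with the bar grip) on the bare neck. Set its two lugs into the neck's slots, push it down against its spring, turn it clockwise about a quarter turn to the stop so that it locks, and let go; leave the other things on the bench where they are.

Things in the scene. Friction and masses are not known exactly. Their poses are not given: they have to be found in the camera images.
- neck: Steel filler neck on the tank's slope, leaning 32 degrees from vertical towards the robot's side. Outer diameter 66 mm, 36 mm tall. Origin: centre of its mouth, level with the rim; z outward along the neck axis; x along the line of its two slots. The in-turned rim has a round hole of 44 mm diameter with two slots, on +x and -x, each 20 mm wide and reaching 30 mm from the axis.
- neck_seat (a point): On the neck axis 11 mm inside the mouth: where the cap's origin stands when locked. Turned clockwise seen from outside (negative about neck z), 80 degrees from the slots, the lugs meet a firm stop under locking notches. On the way the lug tops must be more than 9 mm inside the mouth (cap origin over 15 mm inside); let go at the stop, they rise into the notches, 5 mm inside.
- cap: Filler-breather cap, steel, about 0.6 kg, loose, standing upright on the bench. Origin: centre of its underside; z up; x along its bar grip and its lugs; same after a half turn. Sleeve of 38 mm diameter with the lugs at its foot, then a sprung rubber sealing plate of 69 mm diameter (face at z = 7 mm), a ribbed head of 80 mm diameter from z = 11 to 36 mm, and the bar grip on top.
- cap_grip (a point): Middle of the cap's bar grip, 50 mm above the cap's origin. The bar is 62 mm long (x), 14 mm thick (y) and runs from z = 36 to 63 mm in the cap's frame.
- cap_lugs (a point): Middle of the cap's two lugs, 3 mm above its origin. Each lug is 14 mm wide, 6 mm thick and reaches 27 mm from the axis on +x or -x. With lugs in the slots, the sealing plate meets the rim when the origin is 7 mm inside the mouth; pushing on takes 3 N at first and 1.2 N more per mm, about 14 N at 16 mm inside, which is deep enough to turn; it bottoms at 18 mm inside.
- cover: Transit cover, thin black plastic cap of about 60 g, sitting loosely over the neck's mouth (not locked, lifts straight off along the neck axis). Outer diameter 77 mm, skirt 16 mm deep, flat top at z = 19 mm. Origin: centre of its open underside; z up through its top; x up the slope, along its pull tab.
- cover_tab (a point): Middle of the cover's upright pull tab, 32 mm above the cover's origin. The tab is 44 mm long (x), 10 mm thick (y) and runs from z = 19 to 45 mm in the cover's frame.
- bin: Blue open-fronted stock bin, fixed on the bench, empty. 234 mm deep (x), 150 mm wide (y), walls and floor 4 mm thick; back and rear part of the sides 122 mm high, the front (-x, towards the robot) 55 mm high. Origin: centre of its underside, z up.
- tank: Hydraulic power pack, fixed: grey tank 240 mm deep (x), 400 mm wide (y), 175 mm high. Origin: centre of its underside; x away from the robot. Front 100 mm high, then a 32 degree slope up to the top, from x = 0. Neck mouth at (-79, -110, 168) mm. On top at x = 60: valve block and gauge (to 290 mm high) at y = -35 to 40, low pipe to y = -164; motor (120 mm wide, to 370 mm high) at y = 115.
- screw_cap: A different cap, not for this neck: steel disc of 72 mm diameter and 22 mm height with a hexagon on top (38 mm high in all), loose on the bench. Leave alone. Origin: centre of its underside.
- ferrule: Large steel hose ferrule standing on the bench, a tube of 62 mm diameter and 75 mm height, loose. Leave alone. Origin: centre of its underside.
- wrench: Steel spanner 200 mm long lying on the bench, loose. Leave alone. Origin: at its middle, on its underside; x along it.
Mind the look-alikes: they are no part of the job. What is shaped like the cap but pink is not meant.

How it is judged (in metres and radians):
On the way, in this order (a step that is already met when the one before it is completed fails the run):
1. the transit cover is off the neck and lies let go in the blue bin (x of cover in the frame of bin between -0.115 and 0.115 m and y of cover in the frame of bin between -0.072 and 0.072 m and z of cover in the frame of bin between -0.01 and 0.09 m and linear speed of cover below 0.05 m/s and contact force between the fingers and cover below 0.1 N), for 0.2 s.
2. the breather cap sits in the neck with its lugs pushed down through the slots, not yet turned (x of cap in the frame of neck between -0.006 and 0.006 m and y of cap in the frame of neck between -0.006 and 0.006 m and z of cap in the frame of neck below -0.0138 m and angle between the x axis of cap and the x axis of neck, either way round below 0.28 rad), for 0.05 s.
At the end, for the whole second after the job is handed in: The breather cap is locked on the neck: coaxial with it (within 6 mm and 0.1 rad), lugs turned 70 degrees or more from the slots and risen in the locking notches (its underside 8.5 to 13 mm inside the mouth), released and at rest; the transit cover lies released in the blue bin (all of step 1 and x of cap in the frame of neck between -0.006 and 0.006 m and y of cap in the frame of neck between -0.006 and 0.006 m and z of cap in the frame of neck between -0.013 and -0.0085 m and angle between the x axis of cap and the y axis of neck, either way round below 0.35 rad and angle between the z axis of cap and the z axis of neck, either way round below 0.1 rad and linear speed of cap below 0.02 m/s and contact force between the fingers and cap below 0.1 N); the robot touches nothing.
It fails at once if the screw cap is shifted by more than 30 mm (distance of screw_cap from where it was at the start of the episode above 0.03 m).
It fails at once if the ferrule is shifted by more than 30 mm (distance of ferrule from where it was at the start of the episode above 0.03 m).
It fails at once if the spanner is shifted by more than 30 mm (distance of wrench from where it was at the start of the episode above 0.03 m).
It also fails if it takes over 64 s, if anything falls off the work surface, if the arm or the gripper's body presses on something with over 40 N, if the wrist force passes 120 N, or if a joint passes its speed limit or range.

## Working session

There is one attempt and no reset: what is moved stays moved. The work goes in short steps, each a Python script; the robot and the scene stay as the last script left them, time stands still between calls to the robot, and variables do not carry over. Pictures are saved under pics/ and viewed, at most 10 in all, crops included, and the job is handed in when it is done.

```bash
ls; mkdir -p pics; python3 - <<'E'
from bench import *
import cv2, numpy as np
for n in ("scene","side"):
    p,d=camera(n); cv2.imwrite(f"pics/{n}0.png",p); np.save(f"{n}0.npy",d)
    c=get_calibration(n); print(n,np.round(c["mtx"],1).tolist(),np.round(c["R"],3).tolist(),np.round(c["t"],1).tolist(),(d>0).mean())
o=get_obs(); print(o)
E
```

```text
pics
scene [[439.4, 0.0, 323.0], [0.0, 439.4, 202.8], [0.0, 0.0, 1.0]] [[0.318, 0.948, -0.001], [0.803, -0.269, -0.532], [-0.504, 0.168, -0.847]] [-216.4, -382.5, 1639.3] 0.99598046875
side [[495.9, 0.0, 315.1], [0.0, 495.9, 200.7], [0.0, 0.0, 1.0]] [[-0.903, -0.43, 0.016], [-0.242, 0.477, -0.845], [0.356, -0.766, -0.535]] [514.6, 232.8, 1318.3] 0.9957265625
{'time_s': 0.1, 'qpos': array([-8.26100377e-02,  1.24469918e-01,  1.65153187e+00, -1.50707529e-06,
        1.36749201e+00, -8.25794757e-02]), 'dq': array([ 0.001203  ,  0.00072144, -0.00420228, -0.0014055 , -0.00093736,
        0.00040122]), 'joint_efforts': array([ 5.00436727e-04, -4.18875861e+01, -3.61097610e+01,  7.76667567e-02,
        4.61263221e-02, -8.66308574e-05]), 'ee_pos': array([ 6.49569026e+02, -2.25975929e-04,  2.91093682e+02]), 'orientation': array([ 7.07117159e-01,  7.07095764e-01, -6.14974582e-04, -7.24841625e-04]), 'force': array([ 0.2115505 , -0.58642382, -0.95097194]), 'moment': array([ 0.00952383,  0.01268722, -0.03571694]), 'grip_force': 0.0, 'finger_gap': 95.21936134452382}
```

View pics/scene0.png

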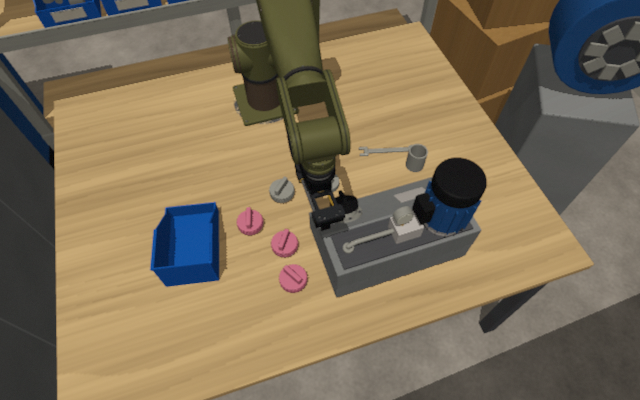

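View pics/side0.png

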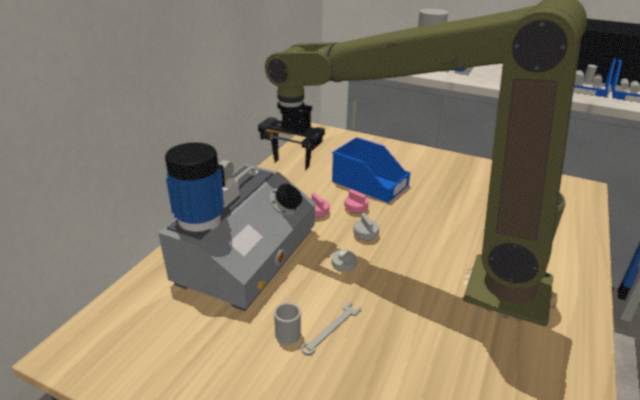

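The scene picture shows the blue bin at (188,243), a grey barred cap at (282,190), pink look-alikes at (250,222), (285,243) and (293,278), the tank at (395,235), the ferrule at (416,158) and the spanner at (385,151). In the side picture the black cover is at (288,196), the grey barred cap at (366,228), the flat grey screw cap at (343,261) and pinks at (318,206) and (356,202).

Candidates for the cap are the grey one with a bar (side 366,228), the grey disc with a hexagon (side 343,261) and the three pinks. I choose the grey one with a bar and will check it in a crop.

```bash
cat > h.py <<'E'
from bench import *
import cv2, numpy as np
from scipy.spatial.transform import Rotation as Rt
def cloud(n,d,c=None):
    "world points (400x640x3) from a depth picture"
    c=c or get_calibration(n); K=c["mtx"]; v,u=np.mgrid[:400,:640].astype(float)
    x=(u-K[0,2])/K[0,0]; y=(v-K[1,2])/K[1,1]
    if n=="wrist":
        r=np.hypot(x,y)+1e-9; s=np.tan(r)/r; x,y=x*s,y*s
    P=np.dstack([x,y,np.ones_like(x)])*d[...,None]
    return (P-np.ravel(c["t"]))@c["R"]
def blobs(m,lo):
    n,l,s,c=cv2.connectedComponentsWithStats(m.astype(np.uint8))
    return [(l==i,s[i],c[i]) for i in range(1,n) if s[i][4]>=lo]
E
python3 - <<'E'
from h import *
for n in ("scene","side"):
    p=cv2.imread(f"pics/{n}0.png"); d=np.load(f"{n}0.npy"); X=cloud(n,d)
    hsv=cv2.cvtColor(p,cv2.COLOR_BGR2HSV); h,s,v=cv2.split(hsv)
    ws=(X[...,2]>10)&(abs(X[...,1])<700)&(X[...,0]>200)&(X[...,0]<1100)
    for nm,m in dict(grey=(s<70)&ws&(X[...,2]<100),blue=(h>105)&(h<125)&(s>150)&ws&(X[...,2]<140),dark=(v<40)&ws&(X[...,2]<260)).items():
        for b,st,c in blobs(m,80):
            Q=X[b]; print(n,nm,np.round(c),st[4],"lo",np.percentile(Q,3,0).round(),"hi",np.percentile(Q,97,0).round(), "ztop",Q[:,2].max().round())
p=cv2.imread("pics/side0.png"); cv2.imwrite("pics/crop1.png",cv2.resize(p[165:285,255:415],None,fx=5,fy=5,interpolation=cv2.INTER_CUBIC))
E
```

```text
scene grey [416. 156.] 445 lo [422. 369.  12.] hi [481. 426.  78.] ztop 81.0
scene grey [334. 182.] 92 lo [425. 101.  12.] hi [467. 131.  34.] ztop 38.0
scene grey [281. 190.] 474 lo [396. -88.  18.] hi [462. -21.  66.] ztop 70.0
scene grey [389. 268.] 1523 lo [636.  -9.  26.] hi [813. 375.  98.] ztop 100.0
scene blue [185. 249.] 2736 lo [ 401. -445.   13.] hi [ 647. -273.  124.] ztop 129.0
scene dark [347. 202.] 286 lo [591.  68. 159.] hi [649. 113. 200.] ztop 204.0
side grey [400. 186.] 98 lo [ 398. -373.   16.] hi [ 415. -291.   47.] ztop 49.0
side grey [240. 270.] 3399 lo [570.  33.  24.] hi [795. 394.  99.] ztop 100.0
side grey [366. 228.] 485 lo [389. -78.  14.] hi [456. -13.  63.] ztop 68.0
side grey [344. 259.] 382 lo [400.  82.  11.] hi [463. 135.  39.] ztop 41.0
side grey [287. 321.] 895 lo [421. 374.  14.] hi [477. 432.  75.] ztop 78.0
side blue [366. 167.] 2727 lo [ 420. -446.   13.] hi [ 637. -264.  117.] ztop 124.0
side dark [289. 197.] 427 lo [583.  69. 148.] hi [637. 120. 192.] ztop 202.0
```

View pics/crop1.png

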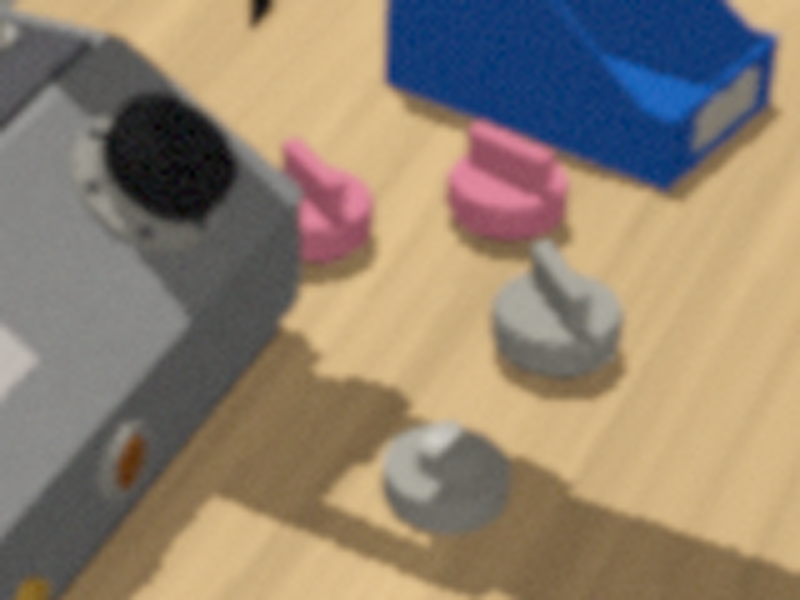

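Crop 1 confirms it: the cap with the bar grip is the grey one at crop (560,320), the screw cap with the hexagon is at (445,480), and the cover sits on the neck at (175,155). Next I get the directions: the slope normal, the tank and bin yaw, and the bar direction.

```bash
python3 - <<'E'
from h import *
def pca(Q):
    c=np.median(Q,0); w,V=np.linalg.eigh(np.cov((Q-c).T)); return c,w,V
for n in ("scene","side"):
    p=cv2.imread(f"pics/{n}0.png"); d=np.load(f"{n}0.npy"); X=cloud(n,d); h,s,v=cv2.split(cv2.cvtColor(p,cv2.COLOR_BGR2HSV))
    # bar of cap
    r=np.hypot(X[...,0]-427,X[...,1]+50); Q=X[(r<45)&(X[...,2]>46)&(s<70)]
    rc=cv2.minAreaRect(Q[:,:2].astype(np.float32)); c,w,V=pca(Q[:,:2]); print(n,"bar",len(Q),rc,np.degrees(np.arctan2(V[1,-1],V[0,-1])))
    # head top plate
    Q=X[(r<50)&(X[...,2]>12)&(s<70)]; print("head circle",cv2.minEnclosingCircle(Q[:,:2].astype(np.float32)))
    # bin
    m=(h>105)&(h<125)&(s>150)&(X[...,0]>380)&(X[...,0]<670)&(X[...,1]<-240)&(X[...,1]>-480)&(X[...,2]<140)
    Q=X[m]; print("bin all",cv2.minAreaRect(Q[:,:2].astype(np.float32))); Q=Q[Q[:,2]>60]; print("bin hi",cv2.minAreaRect(Q[:,:2].astype(np.float32)))
    # slope plane and tank front
    m=(X[...,2]>108)&(X[...,2]<165)&(X[...,0]>560)&(X[...,0]<760)&(X[...,1]>170)&(X[...,1]<400)&(s<70)
    Q=X[m]
    if len(Q)>50:
        for _ in range(6):
            c=Q.mean(0); N=np.linalg.eigh(np.cov((Q-c).T))[1][:,0]; Q=Q[abs((Q-c)@N)<max(3,1.5*np.std((Q-c)@N))]
        N*=np.sign(N[2]); print("slope",len(Q),c.round(),N.round(3),"tilt",np.degrees(np.arccos(N[2])),"yaw",np.degrees(np.arctan2(-N[1],-N[0])))
    # cover: dark
    m=(v<45)&(X[...,0]>560)&(X[...,0]<680)&(X[...,1]>40)&(X[...,1]<140)&(X[...,2]>140)&(X[...,2]<215); Q=X[m]; print("cover",len(Q),Q.mean(0),np.percentile(Q,[2,98],0).round().tolist())
for q in ([620,90,170],):
    pass
E
```

```text
scene bar 111 ((421.62677001953125, -51.669437408447266), (17.129390716552734, 71.5547103881836), 47.51877975463867) 133.20468121066665
head circle ((424.1802062988281, -50.841609954833984), 43.516868591308594)
bin all ((521.20263671875, -355.59051513671875), (158.8033447265625, 238.0283203125), 78.97955322265625)
bin hi ((537.2601928710938, -358.7177429199219), (158.8033447265625, 205.30984497070312), 78.97955322265625)
slope 890 [624. 246. 134.] [-0.535 -0.009  0.845] tilt 32.373594462528175 yaw 0.99738870249917
cover 293 [623.6917591   87.14881605 179.46338227] [[590.0, 65.0, 158.0], [650.0, 113.0, 201.0]]
side bar 106 ((421.7704772949219, -44.49283218383789), (40.114463806152344, 73.18438720703125), 12.210038185119629) 132.26284514621636
head circle ((421.86920166015625, -48.47093963623047), 44.83212661743164)
bin all ((519.802978515625, -353.6888427734375), (170.0491180419922, 239.16139221191406), 80.55804443359375)
bin hi ((533.1171264648438, -355.55987548828125), (169.37208557128906, 212.27984619140625), 80.55804443359375)
slope 2342 [629. 287. 135.] [-0.522  0.001  0.853] tilt 31.45263577383948 yaw -0.15067576928005555
cover 444 [608.42652808  96.35217261 169.97295863] [[582.0, 66.0, 146.0], [639.0, 121.0, 194.0]]
```

```bash
cat >> h.py <<'E'
YAW=np.radians(0.4)
A=np.array([-np.sin(np.radians(32))*np.cos(YAW),-np.sin(np.radians(32))*np.sin(YAW),np.cos(np.radians(32))])  # neck axis
def quat(z,y):
    "tool orientation with approach z and closing line y"
    z=np.array(z,float)/np.linalg.norm(z); y=np.array(y,float); y-=z*(y@z); y/=np.linalg.norm(y)
    return Rt.from_matrix(np.column_stack([np.cross(y,z),y,z])).as_quat()
def snap(name,tag):
    c=get_calibration(name); p,d=camera(name); cv2.imwrite(f"pics/{tag}.png",p); np.savez(f"{tag}.npz",p=p,d=d,**c); return p,d,c
E
python3 - <<'E'
from h import *
M=np.array([617,91,168.]); yv=np.array([-np.sin(YAW),np.cos(YAW),0])
for s in (1,-1):
    for k in (230,120,75):
        print(s,k,inverse_kinematics(M+k*A,quat(-A,s*yv)))
c=get_calibration("wrist"); o=get_obs(); C=-c["R"].T@np.ravel(c["t"]); T=Rt.from_quat(o["orientation"])
print("cam in tool",T.inv().apply(C-o["ee_pos"]),"axis",T.inv().apply(c["R"][2]),c["mtx"])
move_pose(M+210*A,quat(-A,-yv)) if inverse_kinematics(M+210*A,quat(-A,-yv)) is not None else print("no")
snap("wrist","w1"); print(get_obs()["qpos"],get_obs()["time_s"])
E
```

```text
1 230 [ 0.09286622 -0.51352038  2.13308297 -0.05528994  0.96589837 -1.46644765]
1 120 [ 0.08165151 -0.30149306  2.14068375 -0.05827989  0.74599676 -1.4646156 ]
1 75 [ 0.07786043 -0.20258147  2.12823296 -0.06128963  0.65947482 -1.46219834]
-1 230 [ 0.09286622 -0.51352038  2.13308297 -0.05528994  0.96589837  1.67514501]
-1 120 [ 0.08165151 -0.30149306  2.14068375 -0.05827989  0.74599676  1.67697705]
-1 75 [ 0.07786043 -0.20258147  2.12823296 -0.06128963  0.65947482  1.67939432]
cam in tool [ 73.63659815  -0.38032924 -92.45723472] axis [-0.26254333  0.00114603  0.96491952] [[309.70691629   0.         327.54793989]
 [  0.         309.70691629 203.97848177]
 [  0.           0.           1.        ]]
[ 0.09031735 -0.47795097  2.13789185 -0.05545397  0.92574204  1.67468358] 1.7
```

View pics/w1.png

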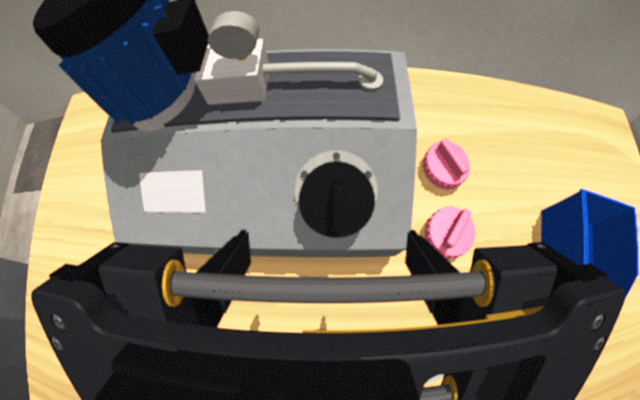

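The wrist picture shows the cover at (338,198) with its tab running up the slope, and the steel flange behind it. Next I measure the cover from this view's depth, then grasp it.

```bash
python3 - <<'E'
from h import *
z=np.load("w1.npz"); c={k:z[k] for k in("mtx","R","t")}; p,d=z["p"],z["d"]; X=cloud("wrist",d,c)
hsv=cv2.cvtColor(p,cv2.COLOR_BGR2HSV); roi=np.zeros((400,640),bool); roi[145:245,280:395]=1
m=roi&(hsv[...,2]<60); b=max(blobs(m,200),key=lambda t:t[1][4])[0]; Q=X[b]
yv=np.array([-np.sin(YAW),np.cos(YAW),0]); xv=np.cross(yv,A)
M=np.array([617,91,168.]); L=(Q-M)@np.column_stack([xv,yv,A])
print("local lo/hi",np.percentile(L,[1,50,99],0).round(1).tolist())
top=L[(L[:,2]<np.percentile(L[:,2],50)+4)&(L[:,2]>np.percentile(L[:,2],50)-4)]
print("top circle",cv2.minEnclosingCircle(top[:,:2].astype(np.float32)),"w",np.median(top[:,2]))
tab=L[L[:,2]>np.median(L[:,2])+12]; print("tab",len(tab),cv2.minAreaRect(tab[:,:2].astype(np.float32)),tab.mean(0),np.percentile(tab[:,2],98))
# slope/top edges for tank frame check
m=(X[...,2]>110)&(X[...,2]<160)&(X[...,1]>150)&(X[...,1]<330)&(X[...,0]>560)&(X[...,0]<700)&(hsv[...,1]<60); Q=X[m]
for _ in range(5):
    k=Q.mean(0); N=np.linalg.eigh(np.cov((Q-k).T))[1][:,0]; Q=Q[abs((Q-k)@N)<3]
print("slope",len(Q),k,N*np.sign(N[2]))
E
```

```text
local lo/hi [[-40.0, -43.7, 2.4], [-2.0, -7.9, 4.6], [32.9, 26.2, 31.5]]
top circle ((-4.122507572174072, -8.8553466796875), 38.598106384277344) w 4.500504980086039
tab 544 ((24.00169563293457, -7.710411071777344), (99.40105438232422, 11.026006698608398), 2.5914525985717773) [-0.18809858 -8.52269843 38.32087239] 302.5982793090478
slope 10282 [629.68425454 232.60117327 136.10663446] [-0.53157905 -0.00960928  0.84695417]
```

```bash
cat >> h.py <<'E'
YAW=np.radians(0.7)
A=np.array([-np.sin(np.radians(32))*np.cos(YAW),-np.sin(np.radians(32))*np.sin(YAW),np.cos(np.radians(32))])
YV=np.array([-np.sin(YAW),np.cos(YAW),0]); XV=np.cross(YV,A)
M=np.array([612.8,82.3,167.5]); QN=quat(-A,-YV)
BX=np.array([np.cos(np.radians(-10.5)),np.sin(np.radians(-10.5)),0]); BC=np.array([520,-355,0.]); QB=quat([0,0,-1],BX)
E
python3 - <<'E'
from h import *
move_pose(M+130*A,QN); f0=get_obs()["force"]
movel(M+86*A,velocity=80); print("dF",get_obs()["force"]-f0)
grasp(15); o=get_obs(); print("gap",o["finger_gap"],o["grip_force"],o["force"]-f0)
if not 7<o["finger_gap"]<14: raise SystemExit("bad gap")
movel(M+150*A,velocity=120); print("gap",get_obs()["finger_gap"])
movel(M+150*A+[-60,-60,60],velocity=250)
move_pose(BC+[0,0,290],QB); print(get_obs()["finger_gap"])
movel(BC+[0,0,165],velocity=150); release(); pause(.3); movel(BC+[0,0,300],velocity=250)
snap("side","s2"); snap("wrist","w2"); snap("scene","c2"); print(get_obs()["time_s"],get_obs()["qpos"].round(2))
p=np.hstack([cv2.imread("pics/w2.png"),cv2.imread("pics/c2.png")]); cv2.imwrite("pics/m2.png",cv2.resize(p,(800,250)))
E
```

```text
dF [-0.74273202  0.7874713  -0.24110991]
gap 10.073626004375495 14.995820671319962 [-1.4523724  -0.27033186 -0.03970535]
gap 10.078020277529795
9.910073316610342
10.5917 [-0.68  0.08  1.69 -0.    1.38 -0.5 ]
```

View pics/m2.png

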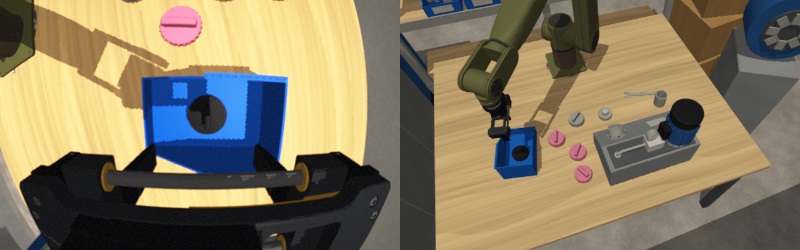

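The wrist half (left) shows the cover lying in the bin at (207,113), and the scene half (right) agrees at (521,153). Next I look at the bare neck, then at the cap from above.

```bash
python3 - <<'E'
from h import *
QC=quat([0,0,-1],[np.cos(np.radians(43)),np.sin(np.radians(43)),0]); CP=np.array([422,-49,0])
move_pose(M+170*A,QN); pause(.2); snap("wrist","w3")
for s in(1,-1):
    y=np.array([np.cos(np.radians(43)),np.sin(np.radians(43)),0])*s; print(inverse_kinematics(CP+[0,0,230],quat([0,0,-1],y)))
move_pose(CP+[0,0,240],QC); pause(.2); snap("wrist","w4"); print(get_obs()["time_s"],get_obs()["qpos"].round(2))
def at(tag,P):
    z=np.load(tag+".npz"); q=z["R"]@P+z["t"]; r=np.hypot(q[0],q[1]); th=np.arctan2(r,q[2]); f=z["mtx"][0,0]
    return np.array([z["mtx"][0,2]+f*th*q[0]/r,z["mtx"][1,2]+f*th*q[1]/r])
im=[]
for t,P in(("w3",M),("w4",CP+[0,0,50])):
    u,v=at(t,P).astype(int); print(t,u,v); p=cv2.imread(f"pics/{t}.png"); v=max(v,55); im.append(cv2.resize(p[v-55:v+55,u-55:u+55],(400,400),interpolation=cv2.INTER_CUBIC))
cv2.imwrite("pics/m3.png",np.hstack(im))
E
```

```text
[-2.42099786e-01 -3.58905729e-01  2.19592756e+00 -4.44089210e-16
  1.30457082e+00 -9.92591365e-01]
[-2.42099786e-01 -3.58905729e-01  2.19592756e+00 -4.44089210e-16
  1.30457082e+00  2.14900129e+00]
15.1833 [-0.24 -0.37  2.19  0.    1.32 -0.99]
w3 326 206
w4 327 200
```

View pics/m3.png

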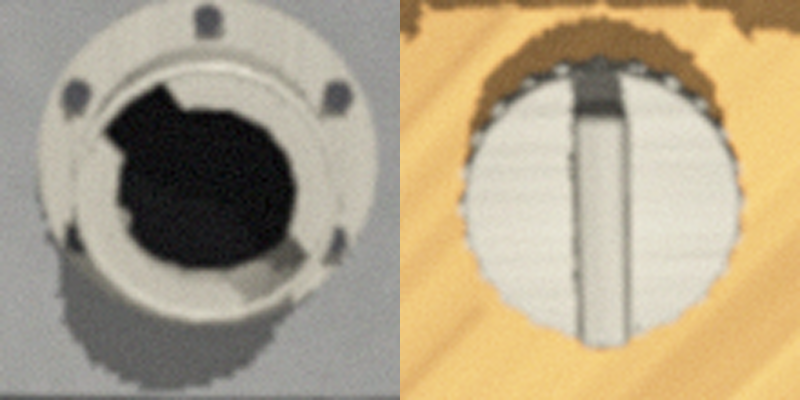

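Left half of the picture: the bare neck, with slots at crop (140,115) (upper left) and (270,270) (lower right), so about 45° from up-slope. Right half: the cap's bar lies upright in the frame at (603,225), with its side walls parallel to the fingers' faces. Next I compute both from depth and rays.

```bash
python3 - <<'E'
from h import *
def circ(P): 
    s=np.linalg.lstsq(np.c_[2*P,np.ones(len(P))],(P**2).sum(1),rcond=None)[0]; return s[:2],np.sqrt(s[2]+s[:2]@s[:2])
def load(t):
    z=np.load(t+".npz"); c={k:z[k] for k in("mtx","R","t")}; return z["p"],z["d"],c
# neck
p,d,c=load("w3"); B=np.column_stack([XV,YV,A]); L=(cloud("wrist",d,c)-M)@B
C=(-c["R"].T@c["t"]-M)@B; ray=L-C; r0=np.hypot(L[...,0],L[...,1])
rim=(abs(L[...,2])<8)&(r0<36)&(r0>20); w=np.median(L[...,2][rim]); print("rim w",w,"n",rim.sum())
PL=C+ray*((w-C[2])/ray[...,2])[...,None]   # rays onto the rim plane
rp=np.hypot(PL[...,0],PL[...,1])
hole=((L[...,2]<w-6)&(rp<45)).astype(np.uint8)
n,l,s,ce=cv2.connectedComponentsWithStats(hole); i=l[int(206),int(326)]; hb=(l==i).astype(np.uint8); print("hole px",hb.sum())
cn=max(cv2.findContours(hb,cv2.RETR_EXTERNAL,cv2.CHAIN_APPROX_NONE)[0],key=len)[:,0]
E=PL[cn[:,1],cn[:,0],:2]; k=E.mean(0)
for _ in range(8):
    r=np.hypot(*(E-k).T); k,R=circ(E[r<24])
r=np.hypot(*(E-k).T); a=np.degrees(np.arctan2(*(E-k).T[::-1])); far=E[r>25.5]-k
print("hole centre",k,"R",R,"rmax",r.max())
print("slot axis",np.degrees(.5*np.angle(np.mean(np.exp(2j*np.arctan2(far[:,1],far[:,0]))))),[(int(x),round(y,1)) for x,y in zip(a[::6],r[::6])])
# outer edge of rim
m=((abs(L[...,2]-w)<4)&(rp<40)).astype(np.uint8)|hb; cn=max(cv2.findContours(m,cv2.RETR_EXTERNAL,cv2.CHAIN_APPROX_NONE)[0],key=len)[:,0]
E=PL[cn[:,1],cn[:,0],:2]; print("outer",circ(E)); 
# cap
p,d,c=load("w4"); X=cloud("wrist",d,c); r=np.hypot(X[...,0]-422,X[...,1]+49)
Q=X[(r<45)&(X[...,2]>52)&(X[...,2]<75)]; rc=cv2.minAreaRect(Q[:,:2].astype(np.float32)); print("bar",len(Q),rc,"ztop",np.median(Q[:,2]))
Q=X[(r<50)&(X[...,2]>30)&(X[...,2]<42)]; print("head",cv2.minEnclosingCircle(Q[:,:2].astype(np.float32)),np.median(Q[:,2]))
E
```

```text
rim w -0.7516031735901666 n 2040
hole px 2161
hole centre [ 2.35112652 -0.42096316] R 21.31269506947944 rmax 29.80987524791804
slot axis 39.74077227106682 [(22, np.float64(29.8)), (33, np.float64(28.8)), (43, np.float64(29.5)), (56, np.float64(28.8)), (59, np.float64(26.6)), (68, np.float64(22.0)), (83, np.float64(21.7)), (97, np.float64(21.8)), (108, np.float64(21.0)), (125, np.float64(21.2)), (142, np.float64(21.3)), (156, np.float64(21.5)), (171, np.float64(20.9)), (-173, np.float64(20.8)), (-161, np.float64(23.9)), (-155, np.float64(27.9)), (-143, np.float64(28.1)), (-132, np.float64(29.0)), (-122, np.float64(28.2)), (-118, np.float64(21.8)), (-105, np.float64(21.7)), (-90, np.float64(21.7)), (-75, np.float64(21.4)), (-62, np.float64(21.2)), (-46, np.float64(20.9)), (-29, np.float64(20.4)), (-15, np.float64(21.2)), (-1, np.float64(20.4)), (12, np.float64(21.0)), (18, np.float64(25.3))]
outer (array([ 1.99502483, -0.39238938]), np.float64(32.39315745643279))
bar 1005 ((424.375, -52.306846618652344), (14.690473556518555, 59.89037322998047), 43.423221588134766) ztop 62.68891780168117
head ((425.37518310546875, -52.95163345336914), 40.533294677734375) 35.956714094404056<stdin>:10: RuntimeWarning: divide by zero encountered in divide
<stdin>:10: RuntimeWarning: invalid value encountered in multiply
```

```bash
cat >> h.py <<'E'
M2=M+2.1*XV-0.4*YV-0.75*A; SL=39.5
def nq(deg): # tool orientation when the cap's bar stands at deg from XV about the neck axis (tool y at deg+90)
    a=np.radians(deg+90); return quat(-A,np.cos(a)*XV+np.sin(a)*YV)
H=116.
E
python3 - <<'E'
from h import *
a=np.radians(43.4); QC=quat([0,0,-1],[np.cos(a),np.sin(a),0]); CP=np.array([424.8,-52.6,0])
move_pose(CP+[0,0,180],QC); f0=get_obs()["force"]; movel(CP+[0,0,H+.5],velocity=80); print("dF",get_obs()["force"]-f0,get_obs()["ee_pos"])
grasp(50); o=get_obs(); print("gap",o["finger_gap"],o["grip_force"],"dF",o["force"]-f0)
if not 11<o["finger_gap"]<17: raise SystemExit("bad gap")
movel(CP+[0,0,290],velocity=200); print("weight",get_obs()["force"]-f0,get_obs()["finger_gap"])
for k in (60,15,-17): print(inverse_kinematics(M2+(k+H)*A,nq(SL)))
move_pose(M2+(60+H)*A,nq(SL)); pause(.3); snap("wrist","w5"); snap("side","s5"); o=get_obs(); print(o["time_s"],o["qpos"].round(2),(o["ee_pos"]-M2-(60+H)*A).round(2))
z=cv2.imread("pics/s5.png"); w=cv2.imread("pics/w5.png")
cv2.imwrite("pics/m5.png",np.hstack([cv2.resize(z[130:250,230:350],(400,400),interpolation=cv2.INTER_CUBIC),cv2.resize(w[120:360,200:440],(400,400))]))
E
```

```text
dF [-1.64826755  0.43051839 -0.37979461] [425.23493921 -52.68547153 117.02668998]
gap 13.54140978507652 49.978010058403015 dF [-0.4282081   0.17698522 -1.07771076]
weight [-0.47474037  0.84412233 -6.97012728] 13.786827268909859
[ 0.06288283 -0.42647305  2.15116977 -0.03544202  0.85927815 -2.19407561]
[ 0.06011266 -0.33507436  2.15012087 -0.03649539  0.76888916 -2.19334083]
[ 0.05831955 -0.2658299   2.14383086 -0.03765449  0.70591402 -2.1924352 ]
20.225 [ 0.06 -0.43  2.15 -0.04  0.86 -2.19] [ 0.03 -0.28  0.02]
```

View pics/m5.png

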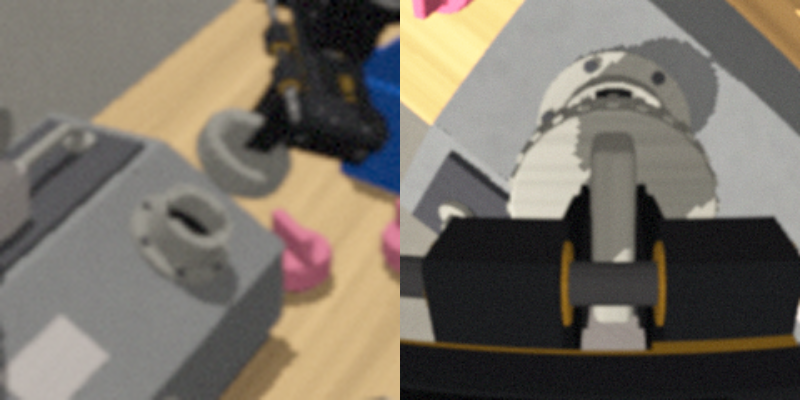

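The cap is held squarely at crop (245,155) in the side half. In the wrist half the near slot at (613,92) lines up with the bar. Next I insert with a force check.

```bash
python3 - <<'E'
from h import *
f0=get_obs()["force"]
def st(k):
    o=get_obs(); f=o["force"]-f0; dp=o["ee_pos"]-M2; print(k,"Fa %.1f Fx %.1f Fy %.1f"%(f@A,f@XV,f@YV),"h %.2f x %.2f y %.2f"%(dp@A-H,dp@XV,dp@YV),"t",round(o["time_s"],2)); return f@A
movel(M2+(6+H)*A,velocity=80); st(6)
for k in (2,-2,-5):
    movel(M2+(k+H)*A,velocity=25)
    if st(k)>8: movel(M2+(6+H)*A,velocity=40); raise SystemExit("blocked")
for k in (-8,-11,-13,-14.5,-15.5,-16.3):
    movel(M2+(k+H)*A,velocity=20)
    if st(k)>20: break
E
```

```text
6 Fa 1.1 Fx 0.7 Fy 0.7 h 6.16 x 0.34 y 0.03 t 21.05
2 Fa -0.1 Fx 0.7 Fy 0.1 h 2.12 x 0.01 y 0.01 t 21.36
-2 Fa 0.5 Fx 0.5 Fy -0.2 h -2.27 x -0.28 y -0.00 t 21.67
-5 Fa 0.2 Fx -0.3 Fy 0.2 h -5.27 x -0.24 y -0.01 t 21.93
-8 Fa 4.9 Fx -0.8 Fy 0.9 h -7.62 x 0.40 y 0.05 t 22.23
-11 Fa 8.6 Fx -2.7 Fy 0.6 h -10.47 x 0.43 y 0.04 t 22.53
-13 Fa 9.6 Fx -3.1 Fy 0.6 h -12.26 x 0.48 y 0.04 t 22.78
-14.5 Fa 12.0 Fx -2.8 Fy -0.9 h -13.58 x 0.48 y 0.08 t 23.03
-15.5 Fa 12.3 Fx -3.9 Fy 0.6 h -14.49 x 0.49 y 0.05 t 23.28
-16.3 Fa 14.4 Fx -4.0 Fy 0.3 h -15.19 x 0.49 y 0.07 t 23.53
```

The lugs are through: 14.4 N is the expected force at 16 mm. I push slightly deeper, then turn clockwise.

```bash
python3 - <<'E'
from h import *
P=M2+(-17.1+H)*A; movel(P,velocity=20); pause(.15); m0=get_obs()["moment"]; f0=get_obs()["force"]
o=get_obs(); print("h",(o["ee_pos"]-M2)@A-H-1)
q=np.array(inverse_kinematics(P,nq(SL))); 
for dg in (5,15,25,35,45,55,65,72,77,80,83):
    t=q.copy(); t[5]+=np.radians(dg); move_joints(t); pause(.05); o=get_obs()
    T=(o["moment"]-m0)@A; f=o["force"]-f0; ang=np.degrees(o["qpos"][5]-q[5])
    print(dg,"ang %.1f T %.2f dFa %.1f dFx %.1f dFy %.1f h %.2f gap %.1f"%(ang,T,f@A,f@XV,f@YV,(o["ee_pos"]-M2)@A-H-1,o["finger_gap"]),round(o["time_s"],2))
    if abs(T)>2.5 or np.linalg.norm(f)>30: break
E
```

```text
h -16.89347500016173
5 ang 5.0 T 0.05 dFa 0.1 dFx 0.7 dFy 0.6 h -16.70 gap 13.9 24.23
15 ang 15.0 T -0.12 dFa 0.4 dFx 1.4 dFy 0.9 h -16.45 gap 13.9 24.57
25 ang 25.0 T -0.13 dFa 0.4 dFx 2.0 dFy 0.5 h -16.50 gap 13.6 24.92
35 ang 35.0 T -0.18 dFa 0.5 dFx 1.9 dFy 0.5 h -16.34 gap 13.6 25.26
45 ang 45.0 T -0.13 dFa 0.7 dFx 2.3 dFy 1.4 h -16.43 gap 13.5 25.6
55 ang 55.0 T -0.12 dFa 0.9 dFx 1.5 dFy 1.4 h -16.50 gap 13.7 25.94
65 ang 65.0 T -0.11 dFa -0.5 dFx 1.6 dFy 0.7 h -16.34 gap 13.5 26.28
72 ang 72.0 T -0.06 dFa 0.4 dFx 2.6 dFy 0.2 h -16.25 gap 13.3 26.58
77 ang 77.0 T 0.15 dFa 0.3 dFx 2.3 dFy 0.1 h -16.35 gap 13.7 26.88
80 ang 80.0 T 0.29 dFa -0.0 dFx 1.9 dFy -0.6 h -16.43 gap 13.7 27.18
83 ang 82.9 T 0.44 dFa 1.4 dFx 1.1 dFy -0.3 h -16.48 gap 13.8 27.48
```

The torque climbs from 77° on, so the lugs are at the stop. I let the cap rise gently while gripped, then release it and look.

```bash
python3 - <<'E'
from h import *
q=get_obs()["qpos"].copy(); Q=nq(SL-83)
def st(k):
    o=get_obs(); print(k,"F",(o["force"]@A).round(1),"h",((o["ee_pos"]-M2)@A-H-1).round(2),round(o["time_s"],2)); return o
st("start")
for k in (-15,-13,-11.8):
    movel(M2+(k+H)*A,Q,velocity=20); o=st(k)
print("ang kept",np.degrees(o["qpos"][5]-q[5]))
release(); pause(.3); st("rel"); movel(M2+(60+H)*A,velocity=120); movel(M2+(130+H)*A,velocity=200); pause(.2)
snap("wrist","w6"); snap("side","s6"); st("end")
z=cv2.imread("pics/s6.png"); w=cv2.imread("pics/w6.png")
cv2.imwrite("pics/m6.png",np.hstack([cv2.resize(z[130:250,230:350],(400,400),interpolation=cv2.INTER_CUBIC),cv2.resize(w[100:300,230:430],(400,400))]))
d=np.load("w6.npz"); c={k:d[k] for k in("mtx","R","t")}; L=(cloud("wrist",d["d"],c)-M2)@np.column_stack([XV,YV,A])
r=np.hypot(L[...,0],L[...,1]); bar=L[(r<40)&(L[...,2]>42)&(L[...,2]<65)]; hd=L[(r<48)&(L[...,2]>15)&(L[...,2]<32)]
print("bar",cv2.minAreaRect(bar[:,:2].astype(np.float32)),np.median(bar[:,2]),"want w ~52"); k=hd.mean(0); N=np.linalg.eigh(np.cov((hd-k).T))[1][:,0]
print("head",cv2.minEnclosingCircle(hd[:,:2].astype(np.float32)),np.median(hd[:,2]),"want 25; normal",N)
w,V=np.linalg.eigh(np.cov(bar[:,:2].T)); print("bar angle",np.degrees(np.arctan2(V[1,1],V[0,1])),"want",SL-80)
E
```

```text
start F 10.3 h -16.48 27.48
-15 F 5.9 h -14.71 27.74
-13 F 5.0 h -12.95 27.99
-11.8 F 3.8 h -12.1 28.24
ang kept 0.030162584051091866
rel F 1.2 h -12.8 29.91
end F 0.6 h 127.51 31.46
bar ((0.9485397338867188, 0.11952972412109375), (14.043584823608398, 60.41328430175781), 47.3717155456543) 52.22744408990123 want w ~52
head ((1.435505986213684, -0.46948960423469543), 40.305999755859375) 25.474264719026053 want 25; normal [-0.01074131  0.00959049  0.99989632]
bar angle 137.12977699901967 want -40.5
```

View pics/m6.png

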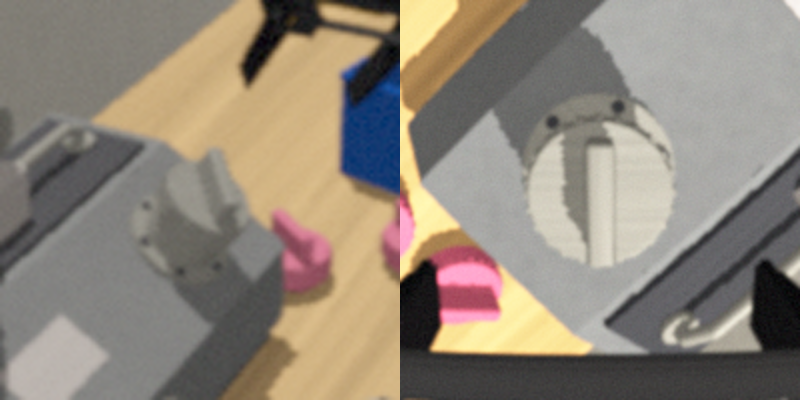

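The cap sits square on the neck (bar at crop (600,205)). It is turned about 82° from the slots, its underside is about 10.5 mm inside the mouth, its tilt is under 0.02 rad, and the gripper is clear. I hand in.

```bash
python3 -c "
from bench import *
print(job_done())"
```

```text
the job is handed in; nothing more can be done
None
```

The job is handed in, with no verdict shown: the transit cover lies in the blue bin, and the breather cap is on the neck, turned about 82° to the stop, risen to about 10.5 mm inside the mouth and released.

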